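Unclamp the vanity case and hold its mirror lid at 60 degrees

TASK

The lid of the vanity case has a mirror inside and a slack hinge, so it drops shut unless someone holds it. First swing the clamp lever on the front of the case fully back off the lid, then lift the lid (it has a pull tab at the front) and hold it still, open at 60 degrees from shut, so that the mirror can be used; finish while still holding it there with the fingers. Leave the jar, the comb and the tweezer where they lie.

Things in the scene. Friction and masses are not known exactly. Their poses are not given: they have to be found in the camera images.
- case: Cream hard-plastic vanity case standing fixed on the trunk (it does not slide). Origin: centre of its underside. Axes: x from the front (clamp and tab side, nearer the robot) to the back (lid hinge), y to the left, z up. 180 mm deep (x), 260 mm wide (y), walls 70 mm high; the closed lid makes it 92 mm high. A dark clamp block 30 mm deep and 50 mm wide stands out from its front at y = -60 mm, up to z = 107 mm. Inside are a tray of hair clips and small toiletries, fixed.
- lid (a joint): Lid angle in rad: 0 shut, grows as it opens upward and back, stop at 1.85; 60 degrees is 1.047. The lid (about 0.2 to 0.4 kg, 180 x 260 x 22 mm) turns freely and falls shut when let go anywhere below about 80 degrees. Its hinge line is parallel to the case's y axis, at x = +90 mm, z = 70.5 mm in the case's frame.
- lid_tab (a point): Middle of the part of the lid's pull tab to be gripped. The tab is a dark flat tongue 14 mm wide (y) and 10 mm thick (z), ending in a rounded bead, that stands out 43 mm forward from the lid's front edge; this point is 20 mm in front of that edge. With the lid shut it lies at (-110, +60, +82.5) mm in the case's frame; it moves with the lid on a circle of radius 200 mm about the hinge line (in the lid's frame it is 200 mm forward of the hinge line and 12 mm above it).
- lever (a joint): Clamp lever angle in rad: 0 clamped (its short nose lies over the lid's front edge and blocks the lid), grows as the handle swings up over and forward away from the lid, stop at 1.6 (fully back). Stiff hinge (about 0.08 N m): stays where it is left. Starts at 0 to 0.2. A handle pinched between flat pads may lag behind the fingers by some 0.2 rad, so carry it a little beyond.
- lever_tip (a point): Grip point near the end of the lever's handle, 58 mm from the pivot. The handle is a flat steel bar 14 mm wide (along the pivot, case y) and 8 mm thick, reaching 20 mm past this point. The pivot is parallel to the case's y axis through (-106, -60, +97) mm in the case's frame. At lever angle 0 the handle points up and back over the lid, 65 degrees above horizontal; at 1.6 it points forward, away from the lid, about 23 degrees above horizontal.
- jar: Bystander: round glass jar with a cap, 60 mm across, 60 mm high, loose. Origin: centre of its underside.
- comb: Bystander: grey comb lying flat, 170 x 34 x 5 mm (x, y, z), loose. Origin: centre of its underside.
- tweezer: Bystander: steel tweezer lying flat, 96 x 16 x 8 mm (x, y, z), loose. Origin: centre of its underside.

How it is judged (in metres and radians):
On the way, in this order (a step that is already met when the one before it is completed fails the run):
1. the clamp lever is swung fully back while the lid is still shut (value of joint lever above 1.3 rad and value of joint lid below 0.1 rad), for 0.2 s.
2. the lid is lifted by the fingers (value of joint lid above 0.5 rad and contact force between the fingers and lid above 0.4 N), for 0.2 s.
At the end, for the whole second after the job is handed in: The lid is held still by the fingers at 60 degrees from shut (within 5 degrees, slower than 0.05 rad/s, fingers pressing on the lid with over 0.4 N), the clamp lever is fully back (over 1.3 rad), and the jar, comb and tweezer are within 20 mm of where they were (value of joint lid between 0.96 and 1.134 rad and velocity of joint lid between -0.05 and 0.05 rad/s and contact force between the fingers and lid above 0.4 N and value of joint lever above 1.3 rad and distance of each of jar, comb, tweezer from where it was at the start of the episode below 0.02 m); the arm keeps its last pose, push and grip.
It fails at once if the lid is forced up while the clamp lever is still over it (value of joint lid above 0.15 rad and value of joint lever below 1.2 rad).
It fails at once if the jar, the comb or the tweezer is moved by more than 20 mm (distance of any of jar, comb, tweezer from where it was at the start of the episode above 0.02 m).
It also fails if it takes over 51 s, if anything falls off the work surface, if the arm or the gripper's body presses on something with over 40 N, if the wrist force passes 120 N, or if a joint passes its speed limit or range.

ROBOT

A 6-joint arm with a two-finger parallel gripper is mounted at the origin on the work surface. World frame = base frame: x ahead of the robot, y to its left, z up, the work surface at z = 0. Lengths are in mm, angles in rad, forces in N, time in s.
With the tool pointing down it reaches from about 300 to 775 mm from the base axis. Payload 14.6 kg.
Tool frame: the origin (TCP) lies on the centre line of the jaws, within the pads' length; the fingertips stand 8 mm ahead of it and the grasp point (between the pads) lies 11 mm behind it; z points along the fingers, y is the direction in which the jaws open and shut (so a half turn about z gives the same grasp; the last joint's range is limited). The gripper opens to 94 mm and grips with 3 to 60 N. Pads are 16 mm wide; open, the fingers measure 119 mm over their backs; the gripper's body (75 mm by 177 mm) begins 78 mm behind the grasp point.
Start: joints at [-1.365, 0.3, 1.521, -0, 1.321, -0.067], TCP at [148.179, -529.653, 213.446] pointing down, gripper open.
Joint ranges: [-3.03, 3.03], [-0.79, 2.21], [0.23, 2.52], [-1.04, 4.18], [0, 3.07], [-2.55, 2.55]. Speed limits (rad/s): [2.22, 2.22, 2.57, 3.14, 3.14, 3.14].

INTERFACE

Orientations are given as [roll, pitch, yaw] about the fixed x, y, z axes, in that order (R = Rz(yaw) Ry(pitch) Rx(roll)).
In Python, from cell import read_state, cams, manip gives the robot as it stands.
- The arm moves only by the shell command python3 -m handwheel 'ROWS' [OPENING] [FORCE]. ROWS is JSON, a list of rows, each a list of 4 numbers: the shift along the tool's x, y, z in m, then the turn about the tool's z in degrees. In form: [[dx, dy, dz, turn], ...]. A call has 1 to 5 rows; each row is the pose to reach, as a shift and turn from the pose measured when the call began, along the tool's axes at that moment; what a row does not reach only later rows make up. A row lasts 1/8 s, in which the tool goes at most 62.5 mm and 10.7 degrees, less where a joint would pass 70% of its speed; a pose out of reach is approached as far as the arm can. A call with a gripper value outside its range is refused whole. OPENING is the closure, from 0 (fully open) to 1 (shut), set as the call begins (- or left out, the last holds). The fingers move at their own pace and stop on an object; FORCE is the grip in N (left out, the last holds). Time passes only in rows, so rows that repeat a pose let the fingers close. It gives the time, the measured TCP pose, the force and the opening at its end, in the units of the state.
- read_state(): the state, without advancing time (a new reading comes with each control period).
- cams.camera(name): name is "scene" or "top" or "wrist"; returns the picture (400x640x3 uint8, red, green, blue); there is no depth.
- cams.get_calibration(name): a dict with "vertical_fov" (degrees; the focal length in pixels is half the picture's height over the tangent of half this angle, whatever the lens; pixels are square), "cx", "cy" (the principal point, pixels), "R" (3x3) and "t" (3): a world point X has camera coordinates R X + t. Camera axes: x right, y down, z forward; pixel columns grow to the right and rows downward; lengths in mm; the calibration is good to about 2 mm. A picture is of the moment at which its call begins: read the wrist's pose just before it. get_calibration takes no time and is no camera call; for the wrist camera it gives the pose at the moment of the call.
- manip.sign_off(): hands the job in, once; it reports no verdict.
The state is a dict: "clock": time; "joints": joint angles; "qd": joint speeds; "effort": joint torques, N m; "eef_pos": TCP position; "eef_rot": TCP orientation; "wrist_force": force on the tool from outside, world axes, zero at the start; "moment": the same for the moment, N m; "finger_gap": finger opening in mm.
Only numpy, scipy, OpenCV 4.12 (cv2) and the standard library are available. Lean on these libraries where they do the work, as an engineer would, in place of code of your own. Each camera call takes 0.05 s, during which the arm holds its last target. There are 200 camera calls.

## Working session

There is one attempt and no reset: what is moved stays moved. The work goes in short steps, Python scripts to look and compute and a shell command to move; the robot and the scene stay as the last step left them, time stands still between calls to the robot, and variables do not carry over. Pictures are saved under pics/ and viewed, about 8 in all and at most 12, crops included, and the job is handed in when it is done.

```bash
ls; mkdir -p pics
python3 - <<'E'
from cell import read_state,cams,manip
import cv2,json
s=read_state();print(s)
for n in("scene","top"):
    c=cams.get_calibration(n);print(n,c)
    cv2.imwrite(f"pics/{n}0.png",cams.camera(n)[:,:,::-1])
E
```

```text
pics
{'clock': 0.0, 'joints': array([-1.36458606e+00,  3.00494573e-01,  1.52158161e+00, -1.99721014e-05,
        1.32070871e+00, -6.66322232e-02]), 'qd': array([-1.81638928e-03, -5.71157805e-04,  7.23449982e-04,  1.71675995e-03,
        2.58986943e-05, -9.02137140e-05]), 'effort': array([-6.99309003e-04, -5.31808627e+01, -3.52737665e+01,  7.08849868e-02,
        2.43802113e-02, -4.85009537e-05]), 'eef_pos': array([ 148.13089935, -529.4097241 ,  212.87323023]), 'eef_rot': array([-3.14040177e+00, -6.00810568e-05,  2.72847407e-01]), 'wrist_force': array([-0.08993888, -0.01281271,  0.0295431 ]), 'moment': array([0.00720441, 0.00323334, 0.0394686 ]), 'finger_gap': 93.84743556867375}
scene {'vertical_fov': 55.54172088535144, 'cx': 324.01723390429106, 'cy': 200.61163233123884, 'R': array([[ 0.65674796,  0.75406715, -0.0080532 ],
       [ 0.5566441 , -0.4919534 , -0.66942453],
       [-0.50875284,  0.43516043, -0.74283642]]), 't': array([-383.1538256 , -228.78573859, 1353.65554435])}
top {'vertical_fov': 46.844516651246074, 'cx': 322.6086247390601, 'cy': 200.18315733922412, 'R': array([[ 0.01325755, -0.9996873 ,  0.0212024 ],
       [-0.98763363, -0.01640459, -0.1559189 ],
       [ 0.15621796, -0.0188731 , -0.98754228]]), 't': array([  15.09099538,  598.59307572, 1013.36035409])}
```

View pics/scene0.png

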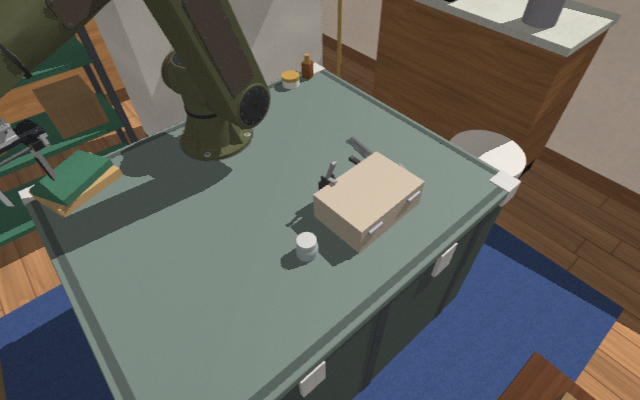

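View pics/top0.png

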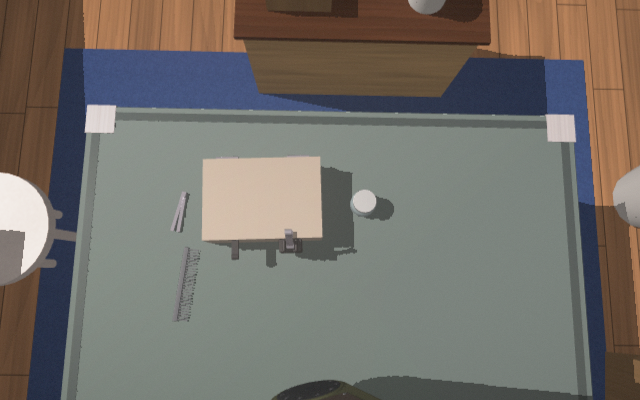

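The scene shows the case with the lever upright at its front and the jar in front-left of the view. In the top view the lid spans cols 203–322, rows 157–240, with the tab at about (235,250), the lever at (290,240), the comb at (187,285), the tweezer at (180,212) and the jar at (364,203).

```bash
cat > h.py <<'E'
import numpy as np,cv2
from cell import read_state,cams,manip
def ray(c,u,v,shape=400):
    f=shape/2/np.tan(np.radians(c["vertical_fov"])/2)
    R=np.array(c["R"]);t=np.array(c["t"])
    d=R.T@np.array([(u-c["cx"])/f,(v-c["cy"])/f,1]);return -R.T@t,d
def plane(c,u,v,z):
    o,d=ray(c,u,v);return o+d*(z-o[2])/d[2]
def proj(c,X):
    f=200/np.tan(np.radians(c["vertical_fov"])/2)
    p=np.array(c["R"])@np.array(X)+np.array(c["t"]);return c["cx"]+f*p[0]/p[2],c["cy"]+f*p[1]/p[2]
E
cat > m.py <<'E'
from h import *
im=cv2.imread("pics/top0.png");c=cams.get_calibration("top")
b,g,r=[im[:,:,i].astype(int) for i in range(3)]
m=((r-b>25)&(r>150)).astype(np.uint8)*255; m[:,:195]=0;m[:,335:]=0;m[:150]=0;m[255:]=0
m=cv2.morphologyEx(m,cv2.MORPH_OPEN,np.ones((5,5)))
ct=max(cv2.findContours(m,0,2)[0],key=cv2.contourArea)
P=np.array([plane(c,u+0.0,v+0.0,92)[:2] for u,v in ct[:,0]],np.float32)
rc=cv2.minAreaRect(P);print(rc,cv2.boundingRect(ct))
box=cv2.boxPoints(rc);print(box)
E
python3 m.py
```

```text
((594.9264526367188, 159.1780242919922), (180.14456176757812, 259.6728210449219), 2.380516767501831) (202, 157, 120, 84)
[[499.53903  285.16116 ]
 [510.3248    25.712425]
 [690.31384   33.194885]
 [679.5281   292.64362 ]]
```

```bash
cat >> h.py <<'E'
C0=np.array([595.,159.2,0]);Y0=np.radians(2.38)
def W(p):
    x,y,z=p;c,s=np.cos(Y0),np.sin(Y0);return C0+np.array([c*x-s*y,s*x+c*y,z])
def lev(a,r=58):
    t=np.radians(65)+a;return W((-106+r*np.cos(t),-60,97+r*np.sin(t)))
def tab(a,L=200,h=12):
    return W((90-L*np.cos(a)+h*np.sin(a),60,70.5+L*np.sin(a)+h*np.cos(a)))
E
python3 - <<'E'
from h import *
out=[]
for n in("scene","top"):
    c=cams.get_calibration(n);im=cv2.imread(f"pics/{n}0.png");k=5
    u,v=map(int,proj(c,lev(0)));u0,v0=u-(40 if n=="scene" else 70),v-30
    cr=cv2.resize(im[v0:v0+60,u0:u0+110],None,fx=k,fy=k,interpolation=cv2.INTER_CUBIC)
    for X,col in((lev(0,78),(0,0,255)),(lev(.2,78),(0,255,0)),(lev(0,0),(255,0,0)),(tab(0),(255,0,255)),(W((-90,-130,92)),(0,255,255)),(W((-90,130,92)),(0,255,255))):
        p=proj(c,X);cv2.circle(cr,(int((p[0]-u0+.5)*k),int((p[1]-v0+.5)*k)),4,col,1)
    out.append(cr)
cv2.imwrite("pics/a.png",np.vstack(out)); print(lev(0),lev(.1),lev(.2),tab(0))
E
```

```text
[516.07376544  95.86780762 149.56585165] [510.70811215  95.64479635 151.75034399] [505.15136757  95.41384279 153.387789  ] [482.60327398 214.58028513  82.5       ]
```

View pics/a.png

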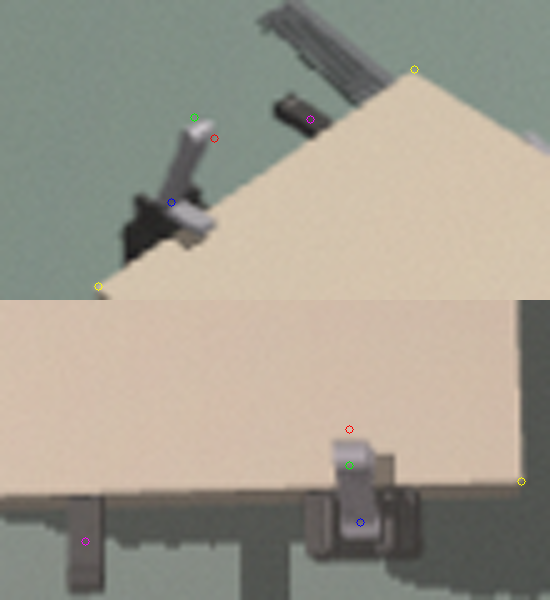

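```bash
cat >> h.py <<'E'
from scipy.spatial.transform import Rotation as Ro
def to(*Xs,yaw=Y0):
    s=read_state();R=Ro.from_euler("xyz",s["eef_rot"]).as_matrix()
    print("t",s["clock"],"pos",s["eef_pos"].round(1),"yaw",s["eef_rot"][2].round(4),"gap",round(s["finger_gap"],1),"F",s["wrist_force"].round(1))
    for X in Xs: print((R.T@(np.array(X)-s["eef_pos"])/1000).round(4),"turn",round(-np.degrees(yaw-s["eef_rot"][2]),2))
E
python3 - <<'E'
from h import *
X=lev(.1);X[2]=213;to(X)
E
```

```text
t 0.1 pos [ 148.1 -529.4  213. ] yaw 0.2728 gap 94.0 F [ 0.2 -0.4 -0.7]
[ 5.176e-01 -5.043e-01  5.000e-04] turn 13.25
```

```bash
python3 -m handwheel '[[0.03,-0.03,0,3],[0.072,-0.07,0,6],[0.115,-0.112,0,9],[0.158,-0.154,0,12],[0.2,-0.195,0,13.25]]' 0 20 && python3 -c "
from h import *
X=lev(.1);X[2]=213;to(X)"
```

```text
clock: 0.72
eef_pos: [288.7, -286.0, 213.1]
eef_rot: [-3.141, 0.0, 0.04]
wrist_force: [0.8, -0.2, -0.3]
finger_gap: 94.3
t 0.725 pos [ 288.7 -286.   213.1] yaw 0.04 gap 94.3 F [ 0.8 -0.2 -0.3]
[ 0.2371 -0.3724  0.0004] turn -0.09
```

```bash
python3 -m handwheel '[[0.033,-0.052,0,0],[0.066,-0.104,0,0],[0.099,-0.156,0,0],[0.132,-0.208,0,0],[0.165,-0.26,0,0]]' && python3 -m handwheel '[[0.033,-0.052,0,0],[0.057,-0.09,0,0],[0.072,-0.113,0,0],[0.072,-0.113,0,0]]' && python3 -c "
from h import *
to(lev(.1))
cv2.imwrite('pics/w1.png',cams.camera('wrist')[:,:,::-1])
c=cams.get_calibration('wrist')
for a in(0,.1,.2):print(proj(c,lev(a,78)))
print(proj(c,lev(.1,0)),proj(c,tab(0)))
"
```

```text
clock: 1.35
eef_pos: [443.8, -17.5, 213.4]
eef_rot: [-3.141, -0.0, 0.04]
wrist_force: [-0.1, -0.9, 0.0]
finger_gap: 93.9
clock: 1.85
eef_pos: [511.2, 99.5, 212.7]
eef_rot: [-3.141, 0.001, 0.042]
wrist_force: [-0.5, 0.3, -0.4]
finger_gap: 93.9
t 1.85 pos [511.2  99.5 212.7] yaw 0.0423 gap 93.9 F [-0.5  0.3 -0.4]
[-0.0006  0.0038  0.061 ] turn 0.04
(np.float64(321.40661554556743), np.float64(203.28665254904593))
(np.float64(321.40689079974044), np.float64(215.36580315774535))
(np.float64(321.40149191786014), np.float64(227.5578337064466))
(np.float64(320.98541282382433), np.float64(218.59514359359227)) (np.float64(188.49210581804962), np.float64(217.83098788228997))
```

View pics/w1.png

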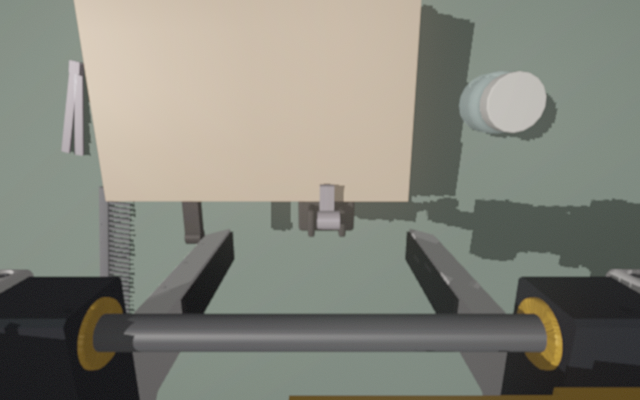

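The wrist view shows the handle end-on at about (328,218), so the lever is near 0.1. The tab is at (193,222) and the lid's front edge at row 201. Next I descend to the handle and recheck sideways before pinching.

```bash
python3 -m handwheel '[[0,0.004,0.02,0],[0,0.004,0.045,0],[0,0.004,0.061,0],[0,0.004,0.061,0]]' 0.4 && python3 -c "
from h import *
to(lev(.1))
c=cams.get_calibration('wrist')
im=cams.camera('wrist')[:,:,::-1].copy()
for a in(0,.1,.2):cv2.circle(im,tuple(int(x) for x in proj(c,lev(a,78))),3,(0,0,255),1)
cv2.circle(im,tuple(int(x) for x in proj(c,tab(0))),3,(0,0,255),1)
cv2.imwrite('pics/w2.png',im)
"
```

```text
clock: 2.4
eef_pos: [510.5, 94.0, 151.3]
eef_rot: [-3.141, 0.003, 0.041]
wrist_force: [0.0, 0.9, 0.1]
finger_gap: 58.2
t 2.4 pos [510.5  94.  151.3] yaw 0.0407 gap 58.2 F [0.  0.9 0.1]
[ 0.0003 -0.0017 -0.0005] turn -0.05
```

View pics/w2.png

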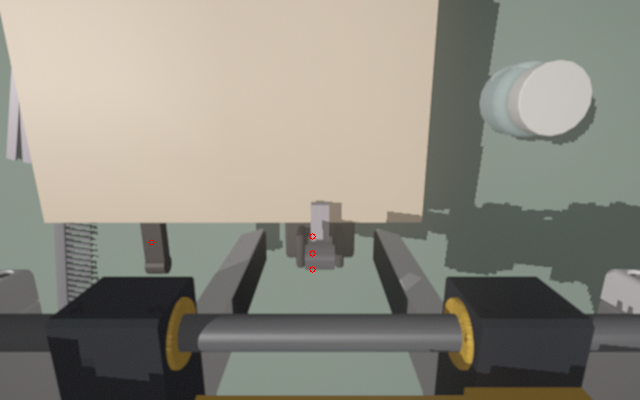

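The handle, at about (320,240), sits midway between the fingers (250 and 387). I'll close on it.

```bash
python3 -m handwheel '[[0,0.001,0,0],[0,0.001,0,0],[0,0.001,0,0],[0,0.001,0,0],[0,0.001,0,0]]' 1 20 && python3 -c "
from h import *
to(*[lev(a) for a in (.3,.5,.7,.9,1.1,1.3,1.5,1.7,1.8)])
"
```

```text
clock: 3.08
eef_pos: [511.0, 93.7, 152.3]
eef_rot: [-3.14, 0.001, 0.041]
wrist_force: [-0.3, 2.7, 1.3]
finger_gap: 14.0
t 3.075 pos [511.   93.7 152.3] yaw 0.0408 gap 14.0 F [-0.3  2.7  1.3]
[-0.0115 -0.002  -0.0021] turn -0.04
[-0.0231 -0.002  -0.0025] turn -0.04
[-0.0345 -0.002  -0.0006] turn -0.04
[-0.0453 -0.002   0.0035] turn -0.04
[-0.0551 -0.0019  0.0097] turn -0.04
[-0.0635 -0.0019  0.0177] turn -0.04
[-0.0701 -0.0019  0.0272] turn -0.04
[-0.0746 -0.0019  0.0379] turn -0.04
[-0.0761 -0.0019  0.0435] turn -0.04
```

Gap is 14.0 mm, which matches the handle width. I'll follow the arc, leaving y where it is.

```bash
python3 -m handwheel '[[-0.0115,0,-0.002,0],[-0.023,0,-0.0025,0],[-0.0345,0,-0.0005,0],[-0.045,0,0.0035,0],[-0.055,0,0.0095,0]]' && python3 -m handwheel '[[-0.0085,0,0.008,0],[-0.015,0,0.0175,0],[-0.0195,0,0.028,0],[-0.021,0,0.034,0],[-0.021,0,0.036,0]]' && python3 -c "
from h import *
to(lev(1.6))
c=cams.get_calibration('scene');im=cams.camera('scene')[:,:,::-1]
u,v=map(int,proj(c,lev(1)));print(proj(c,lev(1.6,78)),u,v)
cv2.imwrite('pics/s2.png',cv2.resize(im[v-50:v+50,u-70:u+70],None,fx=5,fy=5,interpolation=2))
"
```

```text
clock: 3.7
eef_pos: [456.9, 91.6, 144.7]
eef_rot: [-3.139, -0.003, 0.041]
wrist_force: [-3.4, 1.0, 15.4]
finger_gap: 13.4
clock: 4.32
eef_pos: [434.7, 90.8, 108.8]
eef_rot: [-3.14, 0.0, 0.041]
wrist_force: [-16.5, -2.2, 15.7]
finger_gap: 13.8
t 4.325 pos [434.7  90.8 108.8] yaw 0.0412 gap 13.8 F [-16.5  -2.2  15.7]
[ 0.0037 -0.0017 -0.0112] turn -0.02
(np.float64(310.345220046194), np.float64(156.57631560657794)) 319 158
```

View pics/s2.png

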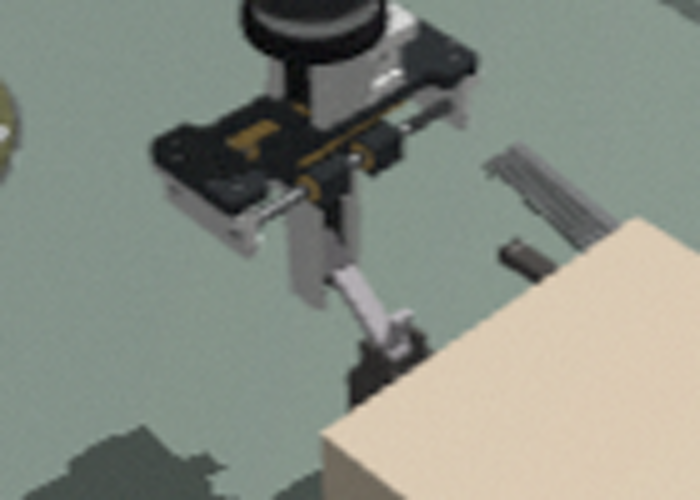

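The lever is swung forward in the picture, and about 15 N of reaction says it is at the stop. I'll release, rise and look.

```bash
python3 -m handwheel '[[0.002,0,-0.004,0],[0.002,0,-0.004,0],[0.002,0,-0.004,0],[0.002,0,-0.03,0],[0.002,0,-0.085,0]]' 0.45 && python3 -m handwheel '[[0,-0.03,-0.03,0],[0.01,-0.07,-0.03,0],[0.02,-0.1,-0.03,0],[0.02,-0.1,-0.03,0]]'&& python3 -c "
from h import *
X=tab(0,202);to(X)
for n in('wrist','scene'):
  c=cams.get_calibration(n);im=cams.camera(n)[:,:,::-1].copy()
  for a,r in((1.3,78),(1.6,78),(1.6,0)):cv2.circle(im,tuple(int(x) for x in proj(c,lev(a,r))),2,(0,0,255),1)
  cv2.circle(im,tuple(int(x) for x in proj(c,tab(0))),3,(255,0,255),1)
  if n=='scene': im=cv2.resize(im[130:230,250:410],None,fx=4,fy=4)
  cv2.imwrite('pics/3%s.png'%n,im)
v=[cv2.imread('pics/3%s.png'%n) for n in('wrist','scene')]
cv2.imwrite('pics/3.png',cv2.resize(np.vstack(v),None,fx=.75,fy=.75,interpolation=3))
"
```

```text
clock: 5.0
eef_pos: [435.7, 90.5, 193.0]
eef_rot: [-3.14, 0.004, 0.041]
wrist_force: [-0.1, 0.5, 0.5]
finger_gap: 51.3
clock: 5.5
eef_pos: [451.7, 192.6, 222.7]
eef_rot: [-3.14, 0.005, 0.043]
wrist_force: [0.7, -0.6, 0.4]
finger_gap: 51.7
t 5.5 pos [451.7 192.6 222.7] yaw 0.0433 gap 51.7 F [ 0.7 -0.6  0.4]
[ 0.0305 -0.0205  0.14  ] turn 0.1
```

View pics/3.png

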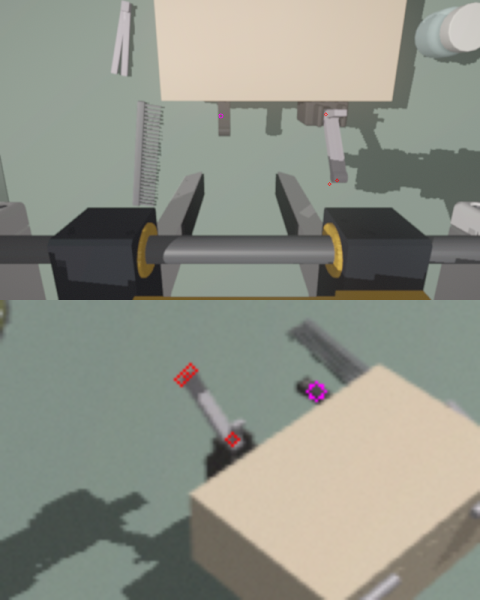

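The lever looks back in both views, but the 1.3 and 1.6 marks nearly coincide there. A press down on the handle with closed fingers will settle it.

```bash
python3 -m handwheel '[[-0.007,0.05,0,0],[-0.014,0.1,0,0],[-0.016,0.102,0,0],[-0.016,0.102,0.04,0],[-0.016,0.102,0.07,0]]' 1 20 && python3 -m handwheel '[[0,0,0.006,0],[0,0,0.012,0],[0,0,0.018,0]]' && python3 -m handwheel '[[0,0,0.003,0],[0,0,0.006,0],[0,0,0.009,0]]' && python3 -c "
from h import *
to(lev(1.6));print(lev(1.6),lev(1.4),lev(1.6,78))"
```

```text
clock: 6.22
eef_pos: [439.0, 88.3, 151.7]
eef_rot: [-3.14, 0.005, 0.041]
wrist_force: [-4.6, -0.8, 5.3]
finger_gap: 5.3
clock: 6.6
eef_pos: [439.6, 88.5, 134.4]
eef_rot: [-3.14, 0.003, 0.041]
wrist_force: [-0.9, 0.5, 9.6]
finger_gap: 0.7
clock: 6.98
eef_pos: [442.8, 88.8, 129.7]
eef_rot: [-3.14, -0.007, 0.041]
wrist_force: [-5.4, -2.4, 49.8]
finger_gap: 0.3
t 6.975 pos [442.8  88.8 129.7] yaw 0.041 gap 0.3 F [-5.4 -2.4 49.8]
[-0.0043 -0.004   0.0097] turn -0.03
[438.36982028  92.63821843 119.96650964] [443.98934728  92.87178139 130.08967263] [420.02043055  91.87556744 127.88599572]
```

The handle stops at z ≈ 122 under a 50 N press, which agrees with 1.6 rad. Next, the tab.

```bash
python3 -m handwheel '[[0,0,-0.02,0],[0,0,-0.06,0],[0.01,-0.04,-0.07,0],[0.02,-0.09,-0.07,0],[0.034,-0.122,-0.07,0]]' 0.45 && python3 -m handwheel '[[0,0,0,0],[0,0,0,0]]' && python3 -c "
from h import *
to(tab(0,202)+[0,-1,-4])
c=cams.get_calibration('wrist')
im=cams.camera('wrist')[:,:,::-1].copy()
for L in(180,202,223):cv2.circle(im,tuple(int(x) for x in proj(c,tab(0,L))),3,(0,0,255),1)
cv2.imwrite('pics/w4.png',im)
"
```

```text
clock: 7.6
eef_pos: [471.4, 214.0, 200.8]
eef_rot: [-3.139, -0.008, 0.042]
wrist_force: [-0.2, 0.0, 0.6]
finger_gap: 46.9
clock: 7.85
eef_pos: [471.3, 213.6, 200.9]
eef_rot: [-3.139, -0.008, 0.042]
wrist_force: [-0.2, 0.6, 0.1]
finger_gap: 51.9
t 7.85 pos [471.3 213.6 200.9] yaw 0.0421 gap 51.9 F [-0.2  0.6  0.1]
[0.0083 0.0008 0.1224] turn 0.03
```

View pics/w4.png

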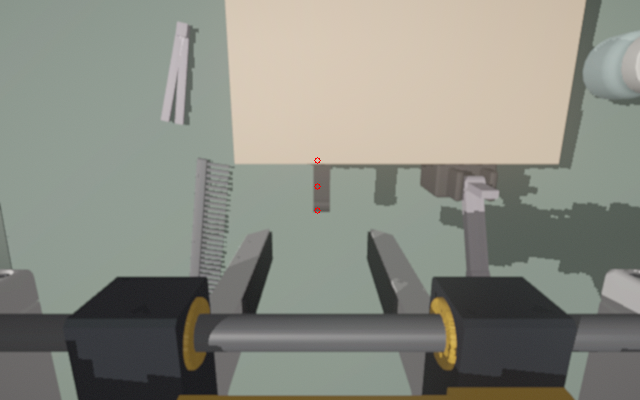

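The tab lies at col 321, rows 163–211, with predictions within 4 px and the fingers centred on it. I'll descend and pinch.

```bash
python3 -m handwheel '[[0.008,0.002,0.04,0],[0.008,0.002,0.08,0],[0.008,0.002,0.11,0],[0.008,0.002,0.122,0],[0.008,0.002,0.122,0]]' && python3 -m handwheel '[[0,0,0,0],[0,0,0,0],[0,0,0,0],[0,0,0,0]]' 1 15 && python3 -c "
from h import *
to(tab(0,202)+[0,-1,-4])
c=np.array
p=read_state()['eef_pos'];t0=tab(0,202)
for a in (.1,.2,.3,.4,.5,.6,.7,.8,.9,1.,1.047): 
  d=tab(a,202)-t0; print(a,(np.hypot(d[0],d[1])).round(1),d[2].round(1))
"
```

```text
clock: 8.52
eef_pos: [480.4, 211.6, 79.2]
eef_rot: [-3.139, -0.008, 0.041]
wrist_force: [0.4, -0.4, 1.2]
finger_gap: 51.8
clock: 9.02
eef_pos: [480.5, 211.8, 79.5]
eef_rot: [-3.139, -0.008, 0.041]
wrist_force: [-3.2, 16.6, 1.1]
finger_gap: 14.8
t 9.025 pos [480.5 211.8  79.5] yaw 0.0409 gap 14.8 F [-3.2 16.6  1.1]
[ 0.0002 -0.0017  0.001 ] turn -0.04
0.1 2.2 20.1
0.2 6.4 39.9
0.3 12.6 59.2
0.4 20.6 77.7
0.5 30.5 95.4
0.6 42.1 112.0
0.7 55.2 127.3
0.8 69.9 141.3
0.9 85.8 153.7
1.0 103.0 164.5
1.047 111.4 168.9
```

```bash
python3 -m handwheel '[[0,-0.0015,0,0],[0.001,-0.0015,-0.01,0],[0.002,-0.0015,-0.02,0],[0.004,-0.0015,-0.03,0],[0.0065,-0.0015,-0.04,0]]' 1 15 && python3 -m handwheel '[[0.003,0,-0.0095,0],[0.006,0,-0.019,0],[0.010,0,-0.0285,0],[0.014,0,-0.038,0],[0.014,0,-0.038,0]]' && python3 -c "
from h import *
to(*[tab(a,202)+[0,-3,-3] for a in(.4,.5,.6,.7,.8,.9,1.,1.047)])
cv2.imwrite('pics/5.png',cv2.resize(cams.camera('scene')[:,:,::-1][90:260,240:440],None,fx=3,fy=3,interpolation=2))"
```

```text
clock: 9.65
eef_pos: [486.7, 213.1, 120.2]
eef_rot: [-3.139, -0.008, 0.041]
wrist_force: [2.6, -4.7, -3.0]
finger_gap: 13.8
clock: 10.28
eef_pos: [500.8, 213.6, 159.0]
eef_rot: [-3.139, -0.009, 0.041]
wrist_force: [1.8, -1.9, -2.1]
finger_gap: 13.9
t 10.275 pos [500.8 213.6 159. ] yaw 0.0407 gap 13.9 F [ 1.8 -1.9 -2.1]
[0.0004 0.0013 0.0018] turn -0.05
[ 0.0104  0.0013 -0.0158] turn -0.05
[ 0.0221  0.0012 -0.0323] turn -0.05
[ 0.0354  0.0011 -0.0475] turn -0.05
[ 0.0502  0.0011 -0.0613] turn -0.05
[ 0.0663  0.0011 -0.0736] turn -0.05
[ 0.0835  0.001  -0.0842] turn -0.05
[ 0.0919  0.001  -0.0886] turn -0.05
```

View pics/5.png

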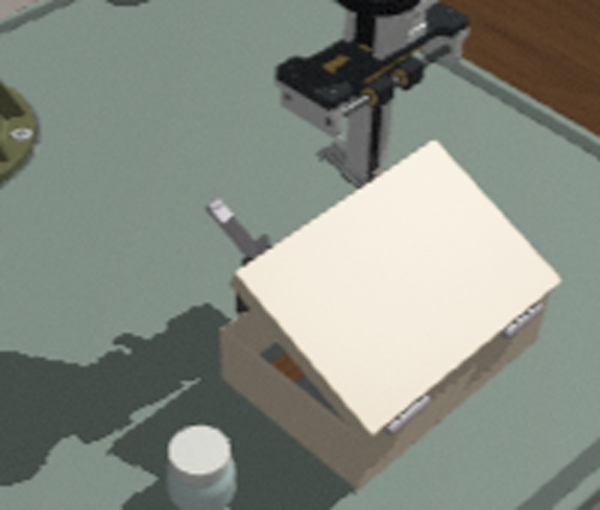

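The lid is following at about 0.4 rad with the lever clear of it. I'll continue the arc to 60°.

```bash
python3 -m handwheel '[[0.005,0,-0.01,0],[0.0105,0,-0.018,0],[0.016,0,-0.026,0],[0.022,0,-0.034,0],[0.0285,0,-0.0415,0]]' && python3 -m handwheel '[[0.007,0,-0.0075,0],[0.0145,0,-0.0145,0],[0.0225,0,-0.021,0],[0.0305,0,-0.027,0],[0.038,0,-0.032,0]]' && python3 -m handwheel '[[0.009,0,-0.006,0],[0.017,0,-0.0105,0],[0.0255,0,-0.015,0],[0.0255,0,-0.015,0],[0.0255,0,-0.015,0]]' && python3 -c "
from h import *
to(*[tab(a,202)+[0,-3,-3] for a in(1.,1.047)])
c=cams.get_calibration('scene');im=cams.camera('scene')[:,:,::-1].copy()
big=cv2.resize(im[70:240,240:440],None,fx=3,fy=3,interpolation=2)
def lid(a,y,L=180,h=21.5): return W((90-L*np.cos(a)+h*np.sin(a),y,70.5+L*np.sin(a)+h*np.cos(a)))
for a,col in((.96,(0,255,0)),(1.047,(0,0,255)),(1.134,(255,0,0))):
  for y in(-130,130):
    p=proj(c,lid(a,y));cv2.circle(big,(int((p[0]-240+.5)*3),int((p[1]-70+.5)*3)),3,col,1)
cv2.imwrite('pics/6.png',big)"
```

```text
clock: 10.95
eef_pos: [529.0, 214.8, 200.8]
eef_rot: [-3.139, -0.008, 0.041]
wrist_force: [0.8, -0.7, -2.5]
finger_gap: 14.2
clock: 11.58
eef_pos: [567.1, 216.4, 233.6]
eef_rot: [-3.139, -0.009, 0.041]
wrist_force: [-2.0, 0.9, 0.9]
finger_gap: 13.8
clock: 12.2
eef_pos: [592.6, 217.4, 248.7]
eef_rot: [-3.139, -0.009, 0.041]
wrist_force: [0.6, 2.1, -4.2]
finger_gap: 14.3
t 12.2 pos [592.6 217.4 248.7] yaw 0.0408 gap 14.3 F [ 0.6  2.1 -4.2]
[-0.0092  0.0013  0.0046] turn -0.04
[-0.0008  0.0012  0.0002] turn -0.04
```

View pics/6.png

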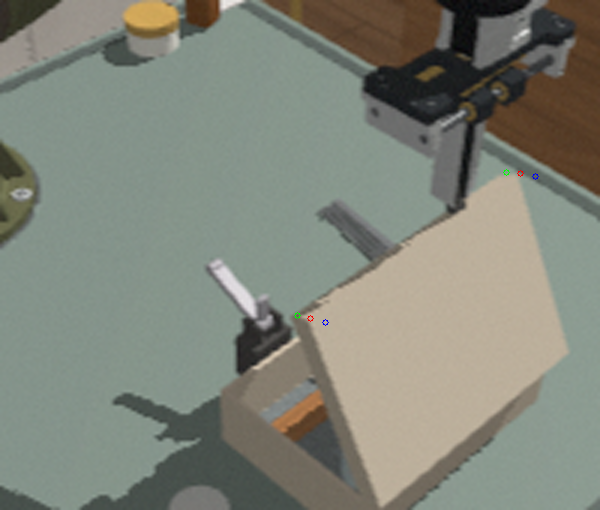

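The lid's outer corners, at about (519,172) and (308,317), sit on the 1.047 marks; the tab is pinched and the lever is back. Last, I check that it holds still and that the bystanders haven't moved.

```bash
python3 -m handwheel '[[0,0,0,0],[0,0,0,0],[0,0,0,0],[0,0,0,0]]' 1 20 && python3 -c "
from h import *
to(tab(1.047,202)+[0,-3,-3])
a=cv2.imread('pics/top0.png',0);b=cv2.cvtColor(cams.camera('top'),cv2.COLOR_RGB2GRAY)
for n,(u,v,w,h) in dict(jar=(350,188,30,30),comb=(172,244,32,80),tweezer=(168,190,22,44)).items():
  r=cv2.matchTemplate(b[v-12:v+h+12,u-12:u+w+12],a[v:v+h,u:u+w],5);_,m,_,l=cv2.minMaxLoc(r);print(n,'shift px',l[0]-12,l[1]-12,round(m,2))
"
```

```text
clock: 12.75
eef_pos: [592.5, 217.4, 248.7]
eef_rot: [-3.139, -0.009, 0.041]
wrist_force: [2.1, 1.3, -3.5]
finger_gap: 13.8
t 12.75 pos [592.5 217.4 248.7] yaw 0.0409 gap 13.8 F [ 2.1  1.3 -3.5]
[-0.0007  0.0012  0.0002] turn -0.04
jar shift px -2 3 0.78
comb shift px 12 12 -0.15
tweezer shift px 2 -6 0.22
```

The arm and lid shadow upset the template match, so I'll compare the pictures directly.

```bash
python3 -c "
from h import *
a=cv2.imread('pics/top0.png');b=cams.camera('top')[:,:,::-1]
cv2.imwrite('pics/7.png',np.hstack([cv2.resize(x[150:340,150:410],None,fx=1.5,fy=1.5) for x in(a,b)]))"
```

```text
(no output)
```

View pics/7.png

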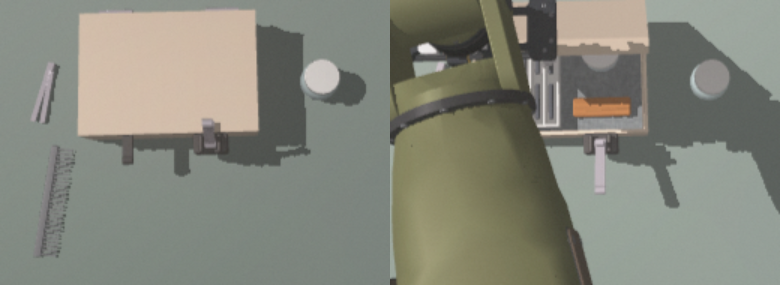

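The jar is unmoved: 320−0 against 710−390, same row. The comb and tweezer are only hidden by the arm, which stayed well above them, and the lever points fully forward. Handing in.

```bash
python3 -c "
from h import *
print(manip.sign_off())"
```

```text
the job is handed in; nothing more can be done
None
```

I swung the clamp lever fully back, then pinched the lid's pull tab and lifted the lid to about 60°. I handed the job in at about 13 s with the fingers still holding it; sign-off gave no verdict.

**Lever:** I pinched the handle and carried it forward. Then I pressed down on it with closed fingers, and it stopped at z ≈ 122 mm under about 50 N, which matches 1.6 rad. That press was harder than I intended, but only the fingertips touched the handle, and it stayed under the 120 N wrist limit.

**Lid:** The corners of the lid in the scene picture sit on the marks for 1.047 rad, and the gripper is within 1 mm of where the tab should be at that angle. The pose was steady over the last 0.5 s. The finger gap was 13.8 mm on the 14 mm tab, with a 20 N grip.

**Jar, comb and tweezer:**
- **Jar:** it looks unmoved when the first and last top pictures are compared.
- **Comb and tweezer:** the arm hid both from the top camera at the end, so I couldn't confirm their final positions from there. The gripper passed well above them, and the comb was in view in the scene picture with nothing near it.
- **Failed check:** an automatic image comparison of all three was inconclusive. It showed a 2–3 pixel shift for the jar, which I put down to a changed shadow, and had no usable match for the comb or tweezer.

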